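# Release a sprung lock drawer through its back and take out the stamp

### The job

The rubber stamp is shut in the wooden lock drawer: with the thin wooden dowel, push the spring catch through the small hole in the back of the box until the drawer springs out, then ease the dowel out so that the catch comes back slowly instead of snapping. Lay the dowel back across both forks of its rest, and stand the stamp upright on the yellow notebook, leaving the drawer open. Do not knock the ink bottle or the eraser about.

Things in the scene. Friction and masses are not known exactly. Their poses are not given: they have to be found in the camera images.
- lock_box: fixed wooden box, 145 x 122 mm and 86 mm high, that holds one drawer. Origin under its middle on the desk; local +x points out of its back (the wall with the hole, outer face at local x = +75 mm), local -x out of its front, where the drawer comes out; local z up. It stands with its back to the left side of the desk, turned by up to 0.5 rad.
- release_hole (a point): centre of the round release hole, 18 mm across, at the outer face of the 7 mm back wall, 42 mm above the desk; axes as the box's: a dowel enters level along local -x. The catch's steel tail hangs 11 mm inside the outer face; a dowel end about 16 mm inside it frees the drawer, 20 mm is the stop. The ink bottle stands beside the way to it.
- catch_plate: steel tail plate of the catch behind the release hole, 26 mm wide and 40 mm high; its origin lies on the catch's cross pin, 66 mm above the desk, 15 mm inside the outer back face. It is what the dowel must push
- catch (a joint): turn of the catch in rad: 0 at rest (holding the drawer), the drawer is free from about 0.2, stop at 0.4. A spring returns it; pushing it at the hole takes about 4 N rising to 7 N. Left to itself it snaps back; it should follow the dowel back, slower than 6 rad/s (about 0.14 m/s at the hole)
- drawer (a joint): travel of the drawer in m: 0 shut and held by the catch, 0.078 fully out. When freed, a damped spring drives it out in about 1 s and keeps it out
- drawer_front (a point): middle of the top edge of the drawer's front panel, 78 mm above the desk; the panel is 8 mm thick and 114 mm wide. Behind it the drawer's tray is 92 mm wide inside, with side walls up to 38 mm above the desk and its floor 11 mm above the desk
- rest: fixed dark wooden dowel rest, 44 x 104 mm and 48 mm high; origin under its middle on the desk, local y along the dowel. Two V forks, each 8 mm thick, stand at local y = -42 and +42 mm; between them there is free room for the fingers
- rest_seat (a point): where the dowel's middle lies when it is seated in the rest, 40 mm above the desk; axes as the rest's
- dowel: plain light-wood round dowel, 10 mm thick and 170 mm long, both ends alike; lies level across the forks of its rest. Origin at its middle, local y along it. 30 g
- dowel_mid (a point): the dowel's middle (half-way along and half-way up); local y along the dowel
- rubber_stamp: rubber stamp with a 25 x 48 mm wooden foot block 17 mm high and a round knob handle up to 24 mm thick above it, 67 mm high in all; about 50 g. Origin at the centre of its underside, local z up along the handle. It stands in the drawer, behind the front panel
- stamp_mid (a point): the stamp's centre, half-way up (33.5 mm above its underside); the handle's thick top, where it is easily held, lies 10 to 30 mm above this point
- notebook: yellow notebook lying fixed on the desk, 190 x 138 mm and 11 mm thick (local x by y); origin under its middle on the desk
- ink_bottle: loose dark blue ink bottle, 47 x 46 mm and 58 mm high, behind the box, its centre 70 to 78 mm to one side (local -y of the box) of the hole's axis; origin under it; to be left alone
- eraser: loose eraser 21 x 44 x 12 mm on the right of the desk beyond the mug; origin under it; to be left alone

How it is judged (in metres and radians):
On the way, in this order (a step that is already met when the one before it is completed fails the run):
1. the dowel pushes the catch back through the hole (contact force between dowel and catch_plate above 0.5 N and value of joint catch above 0.15 rad), for 0.1 s.
2. the drawer is out and the catch is back at rest (value of joint drawer above 0.06 m and value of joint catch below 0.05 rad), for 0.1 s.
At the end, for the whole second after the job is handed in: Drawer at least 50 mm out, catch back at rest; dowel in both forks of its rest (middle within 30 mm along, 8 mm across, 6 mm in height of the seat, 0.15 rad); stamp upright (0.15 rad) and still on the notebook, its centre within 85 mm (long way) and 60 mm (short way) of the notebook's middle (value of joint drawer above 0.05 m and value of joint catch below 0.05 rad and x of dowel_mid in the frame of rest_seat between -0.008 and 0.008 m and y of dowel_mid in the frame of rest_seat between -0.03 and 0.03 m and z of dowel_mid in the frame of rest_seat between -0.006 and 0.006 m and angle between the y axis of dowel_mid and the y axis of rest_seat, either way round below 0.15 rad and x of rubber_stamp in the frame of notebook between -0.085 and 0.085 m and y of rubber_stamp in the frame of notebook between -0.06 and 0.06 m and z of rubber_stamp in the frame of notebook between 0.006 and 0.016 m and angle between rubber_stamp's own z axis and vertical below 0.15 rad and linear speed of each of rubber_stamp, dowel below 0.02 m/s); the robot touches nothing.
It fails at once if the catch snaps back (faster than 6 rad/s) (velocity of joint catch below -6 rad/s).
It fails at once if the ink bottle or the eraser is moved by more than 25 mm, or the bottle tips (distance of any of ink_bottle, eraser from where it was at the start of the episode above 0.025 m or angle between ink_bottle's own z axis and vertical above 0.5 rad).
It also fails if it takes over 62 s, if anything falls off the work surface, if the arm or the gripper's body presses on something with over 40 N, if the wrist force passes 120 N, or if a joint passes its speed limit or range.

### The arm

A 6-joint arm with a two-finger parallel gripper is mounted at the origin on the work surface; the furniture and walls round the work are solid. World frame = base frame: x ahead of the robot, y to its left, z up, the work surface at z = 0. Lengths are in mm, angles in rad, forces in N, time in s.
With the tool pointing down it reaches from about 350 to 875 mm from the base axis. Payload 4.2 kg.
Tool frame: the origin (TCP) lies at the very end of the fingers, on their centre line; the grasp point (between the pads) lies arm.grip_point_offset behind it (arm.grip_point_offset is the distance from the TCP to the grasp point, in mm); z points along the fingers, y is the line along which they close (so a half turn about z gives the same grasp; the last joint's range is limited). The gripper opens to 85 mm and grips with 20 to 120 N. Pads are 22 mm wide; open, the fingers measure 114 mm over their backs; the gripper's body (76 mm by 85 mm) begins 54 mm behind the grasp point. The pads swing forward as they close: fully open they stand 13 mm farther back than shut.
Start: joints at [1.563, 0.385, 0.008, 0, -1.194, -0.259], TCP at [164.747, 602.875, 231.312] pointing down, gripper open.
Joint ranges: [-3.14, 3.14], [-1.21, 2.06], [-1.07, 1.41], [-3.16, 2.05], [-2.99, -0.16], [-3.1, 3.1]. Speed limits (rad/s): [2.79, 2.79, 3.14, 3.14, 3.14, 3.14].

### API

Orientations are given as a unit quaternion [x, y, z, w].
In Python, from bench import arm, cams, ticket gives the robot as it stands.
- The arm moves only by the tool servo_tool, never from a script. Its argument "commands" is a list that holds one entry, the list of rows, each a list of 7 numbers: the closure in counts, from 0 (fully open) to 255 (shut), then the shift along the tool's x, y, z in m, then the turn, a rotation vector about the tool's x, y, z in degrees. In form: [[[grip, x, y, z, ax, ay, az], ...]]. A call has 1 to 10 rows; each row shifts and turns the commanded pose from where the row before left it, along the tool's axes as they then stand; what a row does not reach is not made up. A row lasts 1/12 s, in which the tool goes at most 41.7 mm and 7.16 degrees, less where a joint would pass 70% of its speed; a pose out of reach is approached as far as the arm can. A call with a gripper value outside its range is refused whole. The fingers move at their own pace and stop on an object; the grip force is fixed at half the most. Time passes only in rows, so rows that do not move let the fingers close. It gives the time, the measured TCP pose, the force, the opening and the grip force at its end, in the units of the state.
- arm.read_state(): the state, without advancing time (a new reading comes with each control period).
- cams.get_image(name): name is "scene" or "top" or "wrist"; returns a dict with "frame" (400x640x3 uint8, blue, green, red), "K" (3x3 intrinsics, pixels), "T" (4x4, takes a point from camera to world coordinates). Camera axes: x right, y up, looking along -z (the intrinsics and any distortion apply to the point x, -y, -z); pixel columns grow to the right and rows downward; lengths in mm; the calibration is good to about 2 mm. A picture is of the moment at which its call begins. There is no depth.
- ticket.job_done(): hands the job in; it is judged then, once.
The state is a dict: "clock": time; "joints": joint angles; "joint_vel": joint speeds; "joint_efforts": joint torques, N m; "position": TCP position; "ee_rot": TCP orientation; "contact_force": force on the tool from outside, world axes, zero at the start; "wrist_torque": the same for the moment, N m; "gripper_width": finger opening in mm; "grasp_force": force on a finger pad.
Only numpy, scipy, OpenCV 4.12 (cv2) and the standard library are available. Lean on these libraries where they do the work, as an engineer would, in place of code of your own. Each camera call takes 0.05 s, during which the arm holds its last target. There are 200 camera calls.

## Working session

There is one attempt and no reset: what is moved stays moved. The work goes in short steps, Python scripts to look and compute and a tool call to move; the robot and the scene stay as the last step left them, time stands still between calls to the robot, and variables do not carry over. Pictures are saved under pics/ and viewed, at most 10 in all, crops included, and the job is handed in when it is done.

Besides the shell and the picture viewer there is one more tool, called after "Emit:" as name(argument=value, ...) on one line, values as JSON. servo_tool: Moves the arm, as the interface text tells. Its arguments: {"type":"object","properties":{"commands":{"type":"array","items":{"type":"array","items":{"type":"array","items":{"type":"number"}}}}},"required":["commands"]}

```bash
mkdir -p pics; python3 - <<'E'
from bench import arm,cams
import cv2,numpy as np
s=arm.read_state();print(s, arm.grip_point_offset)
for n in("scene","top"):
    d=cams.get_image(n);cv2.imwrite(f"pics/{n}0.png",d["frame"]);print(n,d["K"],np.round(d["T"],3).tolist(),[k for k in d])
E
```

```text
{'clock': 0.0, 'joints': array([ 1.56255761e+00,  3.85565423e-01,  6.58508358e-03, -5.04315838e-04,
       -1.19397392e+00, -2.58584557e-01]), 'joint_vel': array([ 4.10073046e-04,  3.53119563e-04, -2.56497777e-04,  1.46255518e-03,
       -3.86996632e-05,  7.13986543e-04]), 'joint_efforts': array([ 1.10355199e-03, -3.92286944e+01,  1.88399577e+01,  4.18607980e+00,
       -4.56464215e-03, -6.10223818e-07]), 'position': array([164.62818245, 602.31132997, 230.19948872]), 'ee_rot': array([ 9.91100875e-01, -1.33108361e-01, -9.78271297e-05,  1.09978564e-03]), 'contact_force': array([0.51334387, 0.74113523, 0.1974651 ]), 'wrist_torque': array([ 0.00073945,  0.00853994, -0.03447837]), 'grasp_force': 0.0, 'gripper_width': 85.36318264819006} 18.700000000000003
scene [[392.90791382   0.         313.18334432]
 [  0.         392.90791382 198.31187315]
 [  0.           0.           1.        ]] [[-0.874, 0.215, -0.435, 139.344], [-0.485, -0.388, 0.783, 544.367], [-0.0, 0.896, 0.444, 481.468], [0.0, 0.0, 0.0, 1.0]] ['frame', 'K', 'T']
top [[465.59140985   0.         315.64475867]
 [  0.         465.59140985 194.16684248]
 [  0.           0.           1.        ]] [[-0.018, 0.986, -0.164, 400.763], [-1.0, -0.018, 0.005, -128.23], [0.002, 0.164, 0.986, 927.202], [0.0, 0.0, 0.0, 1.0]] ['frame', 'K', 'T']
```

View pics/scene0.png

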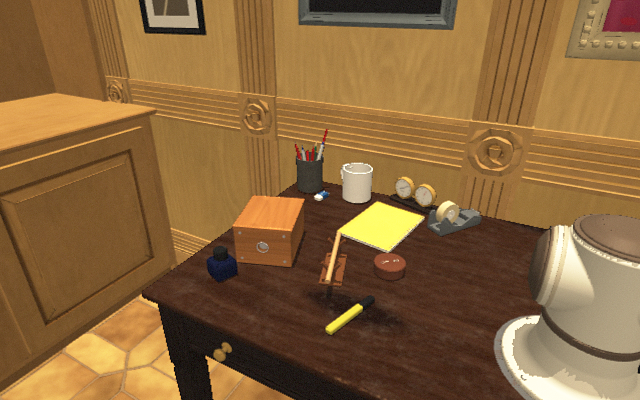

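View pics/top0.png

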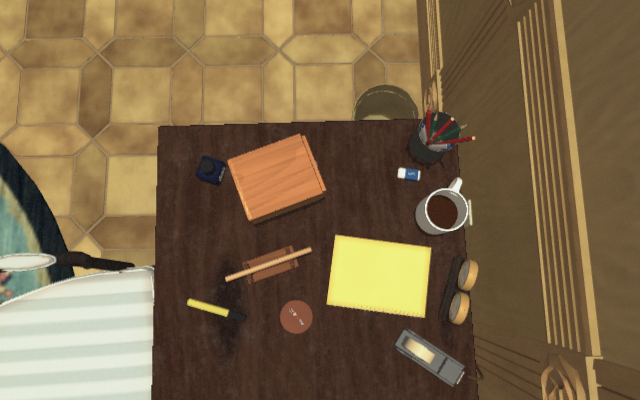

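The scene view shows the hole at about (263,246), the bottle at (222,265) and the dowel in its rest from (333,285) to (338,235). The top view shows the box top's corners at (228,163), (303,136), (325,188) and (251,221), the dowel from (226,279) to (311,249), the notebook around (380,277) and the bottle at (210,170).

```bash
cat >h.py <<'E'
import cv2,numpy as np
from bench import arm,cams
def ray(d,uv):
    K,T=d["K"],d["T"]; p=np.linalg.inv(K)@np.array([uv[0],uv[1],1.])
    return T[:3,3],T[:3,:3]@np.array([p[0],-p[1],-p[2]])
def onz(d,uv,z):
    o,r=ray(d,uv); return o+r*(z-o[2])/r[2]
def proj(d,X):
    c=d["T"][:3,:3].T@(np.asarray(X,float)-d["T"][:3,3]); q=d["K"]@np.array([c[0],-c[1],-c[2]]); return q[:2]/q[2]
def tri(d1,u1,d2,u2):
    o1,r1=ray(d1,u1);o2,r2=ray(d2,u2)
    t=np.linalg.lstsq(np.c_[r1,-r2],o2-o1,rcond=None)[0]; a=o1+r1*t[0];b=o2+r2*t[1]
    return (a+b)/2,np.linalg.norm(a-b)
def big(m,roi):
    x0,y0,x1,y1=roi; z=np.zeros_like(m); z[y0:y1,x0:x1]=m[y0:y1,x0:x1]
    c,_=cv2.findContours(z,cv2.RETR_EXTERNAL,cv2.CHAIN_APPROX_NONE); return max(c,key=cv2.contourArea)
E
python3 - <<'E'
from h import *
np.set_printoptions(precision=1,suppress=True)
t=cams.get_image("top");s=cams.get_image("scene")
ht=cv2.cvtColor(t["frame"],cv2.COLOR_BGR2HSV)
for p in [(270,180),(320,195),(265,265),(250,262),(380,280),(210,170)]: print(p,ht[p[1],p[0]])
nb=big(cv2.inRange(ht,(22,100,120),(35,255,255)),(320,225,440,325))
for c in cv2.boxPoints(cv2.minAreaRect(nb)): print("nb",c,onz(t,c,11))
r=cv2.minAreaRect(nb);print("nbmid",onz(t,r[0],11))
dw=big(cv2.inRange(ht,(8,60,150),(25,200,255)),(215,240,320,290))
r=cv2.minAreaRect(dw);print("dowel",r,cv2.contourArea(dw));b=cv2.boxPoints(r)
print([onz(t,c,40) for c in b],"mid",onz(t,r[0],40))
bx=big(cv2.inRange(ht,(3,100,90),(20,255,255)),(222,125,335,230))
ap=cv2.approxPolyDP(bx,5,True)[:,0];print("box",cv2.contourArea(bx),[(c,onz(t,c,86)) for c in ap])
bt=big(cv2.inRange(ht,(100,80,10),(130,255,255)),(190,150,230,190));print("bottle",cv2.minAreaRect(bt),onz(t,cv2.minAreaRect(bt)[0],40))
hs=s["frame"];
o=np.hstack([cv2.resize(hs[190:300,200:360],None,fx=4,fy=4)[:440,:640]]);cv2.imwrite("pics/c1.png",o)
cv2.imwrite("pics/c2.png",cv2.resize(t["frame"][125:300,190:350],None,fx=3.4,fy=3.4,interpolation=cv2.INTER_CUBIC))
E
```

```text
(270, 180) [ 13 157 216]
(320, 195) [ 13 137  80]
(265, 265) [ 17 117 233]
(250, 262) [ 11 149 137]
(380, 280) [ 30 119 239]
(210, 170) [ 0 13 39]
nb [325.5 304.4] [ 338.3 -147.9   11. ]
nb [334.8 234.2] [ 472.7 -169.    11. ]
nb [433.1 247.1] [ 443.9 -360.9   11. ]
nb [423.8 317.3] [ 310.8 -335.3   11. ]
nbmid [ 390.6 -253.3   11. ]
dowel ((267.8627624511719, 263.6132507324219), (5.320157051086426, 90.41226196289062), 70.46334838867188) 351.5
[array([395.3,  41.3,  40. ]), array([ 448.9, -119.4,   40. ]), array([ 439.4, -122.6,   40. ]), array([386. ,  37.9,  40. ])] mid [417.2 -40.3  40. ]
box 5316.5 [(array([304, 135], dtype=int32), array([ 653.2, -112.7,   86. ])), (array([227, 160], dtype=int32), array([607.8,  30.6,  86. ])), (array([248, 220], dtype=int32), array([495.3,  -8.9,  86. ])), (array([326, 190], dtype=int32), array([ 548.1, -151.6,   86. ]))]
bottle ((210.35000610351562, 169.4499969482422), (24.349536895751953, 22.76839828491211), 18.43494987487793) [600.7  71.5  40. ]
```

View pics/c1.png

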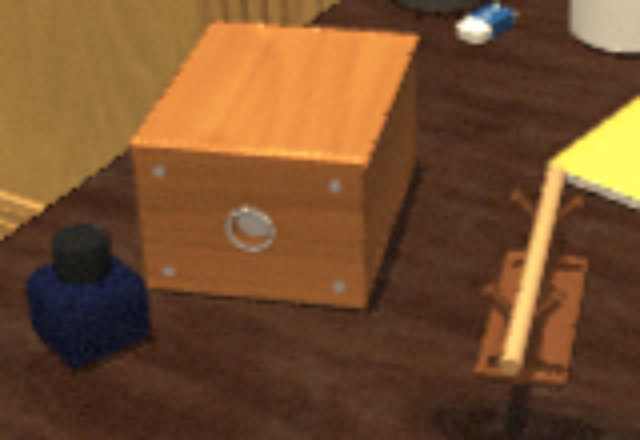

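View pics/c2.png

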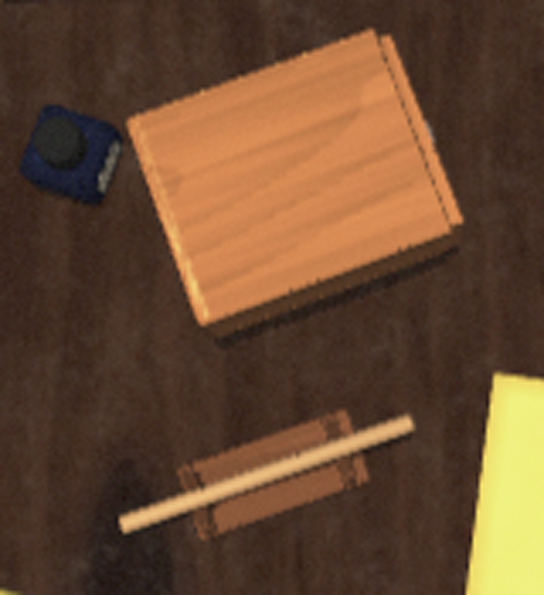

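The crops show the hole's ring at about scene pixel (262.5,247). The box and dowel are both turned about 18.5°, the bottle sits on the hole's far side, and the rest's forks are clear. Next I turn the tool along the dowel and move over it.

Emit:
servo_tool(commands=[[[0, 0, 0, 0, 0, 0, 7], [0, 0, 0, 0, 0, 0, 7], [0, 0, 0, 0, 0, 0, 7], [0, 0, 0, 0, 0, 0, 7], [0, 0, 0, 0, 0, 0, 7], [0, 0, 0, 0, 0, 0, 7], [0, 0, 0, 0, 0, 0, 7], [0, 0, 0, 0, 0, 0, 7]]])

```text
clock: 0.87
position: [164.7, 602.7, 231.0]
ee_rot: [0.811, -0.585, 0.0, 0.0]
contact_force: [-0.1, -0.1, -0.8]
gripper_width: 85.2
grasp_force: 0.0
```

```bash
cat >>h.py <<'E'
from scipy.spatial.transform import Rotation as Ro
def delta(target,yaw=None):
    s=arm.read_state();R=Ro.from_quat(s["ee_rot"]).as_matrix()
    print("t%.2f pos"%s["clock"],s["position"].round(1),"yaw %.2f"%np.degrees(np.arctan2(R[1,0],R[0,0])),"z",R[:,2].round(4),"j",s["joints"].round(2),"w%.1f F%.1f"%(s["gripper_width"],s["grasp_force"]),"cf",s["contact_force"].round(1))
    print("tool delta mm",(R.T@(np.asarray(target,float)-s["position"])).round(1))
E
python3 - <<'E'
from h import *
np.set_printoptions(precision=1,suppress=True)
delta((417.2,-40.3,150))
s=cams.get_image("scene");t=cams.get_image("top")
c=lambda x,y:(200+(x-1.5)/4,190+(y-1.5)/4)
P={k:onz(s,c(*v),86) for k,v in {"bl":(134,148),"br":(368,163)}.items()};print(P,P["bl"]-P["br"])
Q={k:onz(s,c(*v),0) for k,v in {"bl":(150,289),"br":(366,307)}.items()};print(Q,Q["bl"]-Q["br"])
print("hole",onz(s,c(250,229),42), "screw avg",[c(159,172),c(335,186),c(168,271),c(339,287)])
print("dowel end near",onz(s,c(512,365),40))
for X in [(607.8,30.6,86),(495.3,-8.9,86)]:print(proj(s,X), [c(134,148),c(368,163)])
E
```

```text
t0.87 pos [164.7 602.7 231. ] yaw -71.64 z [-0. -0. -1.] j [ 1.6  0.4  0.  -0.  -1.2 -1.2] w85.2 F0.0 cf [-0.1 -0.1 -0.8]
tool delta mm [689.8 -37.1  81.3]
{'bl': array([604.3,  33.5,  86. ]), 'br': array([495.4, -10.4,  86. ])} [108.9  44.    0. ]
{'bl': array([605. ,  31.8,  -0. ]), 'br': array([498.5,  -9.4,   0. ])} [106.6  41.2  -0. ]
hole [553.1  11.4  42. ] screw avg [(239.375, 232.625), (283.375, 236.125), (241.625, 257.375), (284.375, 261.375)]
dowel end near [389.1  41.7  40. ]
[232.7 225.5] [(233.125, 226.625), (291.625, 230.375)]
[291.3 230.7] [(233.125, 226.625), (291.625, 230.375)]
```

Emit:
servo_tool(commands=[[[0, 0.038, -0.002, 0.0045, 0, 0, 0], [0, 0.038, -0.002, 0.0045, 0, 0, 0], [0, 0.038, -0.002, 0.0045, 0, 0, 0], [0, 0.038, -0.002, 0.0045, 0, 0, 0], [0, 0.038, -0.002, 0.0045, 0, 0, 0], [0, 0.038, -0.002, 0.0045, 0, 0, 0], [0, 0.038, -0.002, 0.0045, 0, 0, 0], [0, 0.038, -0.002, 0.0045, 0, 0, 0], [0, 0.038, -0.002, 0.0045, 0, 0, 0], [0, 0.038, -0.002, 0.0045, 0, 0, 0]]])

```text
clock: 1.8
position: [305.8, 247.6, 186.4]
ee_rot: [0.814, -0.581, -0.0, -0.0]
contact_force: [1.1, 0.0, -1.0]
gripper_width: 85.5
grasp_force: 0.0
```

Emit:
servo_tool(commands=[[[0, 0.038, -0.002, 0.0045, 0, 0, 0], [0, 0.038, -0.002, 0.0045, 0, 0, 0], [0, 0.038, -0.002, 0.0045, 0, 0, 0], [0, 0.038, -0.002, 0.0045, 0, 0, 0], [0, 0.038, -0.002, 0.0045, 0, 0, 0], [0, 0.038, -0.002, 0.0045, 0, 0, 0], [0, 0.038, -0.002, 0.0045, 0, 0, 0], [0, 0.038, -0.002, 0.0045, 0, 0, 0], [0, 0, 0, 0, 0, 0, 0], [0, 0, 0, 0, 0, 0, 0]]])

```text
clock: 2.63
position: [418.3, -35.4, 149.9]
ee_rot: [0.812, -0.584, -0.0, 0.0]
contact_force: [-0.5, 0.6, -0.3]
gripper_width: 85.2
grasp_force: 0.0
```

```bash
python3 - <<'E'
from h import *
np.set_printoptions(precision=2,suppress=True)
delta((417.2,-40.3,21.3))
w=cams.get_image("wrist");cv2.imwrite("pics/w1.png",w["frame"]);print(w["T"])
print("expected mid/ends px",[proj(w,X) for X in [(417.2,-40.3,40),(390.6,39.6,40),(444.1,-121,40)]])
E
```

```text
t2.63 pos [418.3 -35.4 149.9] yaw -71.43 z [-0. -0. -1.] j [ 0.31  0.12 -0.59 -0.   -0.87  0.02] w85.2 F0.0 cf [-0.5  0.6 -0.3]
tool delta mm [  4.3   2.5 128.6]
[[  -0.95    0.31    0.09  440.42]
 [  -0.32   -0.91   -0.27 -102.96]
 [   0.     -0.28    0.96  293.17]
 [   0.      0.      0.      1.  ]]
expected mid/ends px [array([319.89, 192.36]), array([319.35, 295.11]), array([320.49,  67.89])]
```

View pics/w1.png

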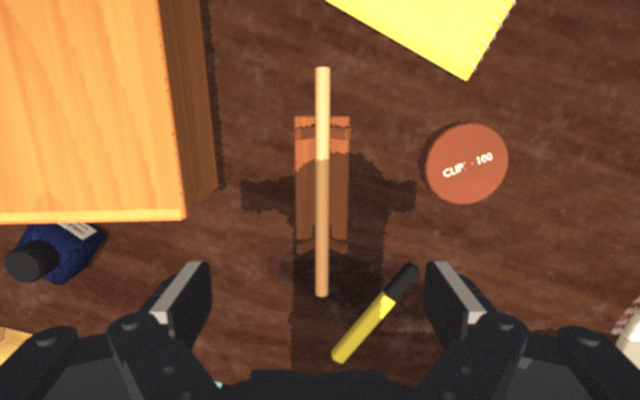

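The wrist view shows the dowel from (322,67) to (322,296), parallel to the tool and within 1 mm of the estimate. Going down to grip it.

Emit:
servo_tool(commands=[[[0, 0.004, 0.003, 0.032, 0, 0, 0], [0, 0, 0, 0.032, 0, 0, 0], [0, 0, 0, 0.032, 0, 0, 0], [0, 0, 0, 0.022, 0, 0, 0], [0, 0, 0, 0.0105, 0, 0, 0], [0, 0, 0, 0, 0, 0, 0], [255, 0, 0, 0, 0, 0, 0], [255, 0, 0, 0, 0, 0, 0], [255, 0, 0, 0, 0, 0, 0], [255, 0, 0, 0, 0, 0, 0]]])

```text
clock: 3.52
position: [417.5, -37.6, 22.9]
ee_rot: [0.813, -0.582, 0.001, -0.001]
contact_force: [-0.6, 0.2, -0.4]
gripper_width: 38.8
grasp_force: 0.0
```

Emit:
servo_tool(commands=[[[255, 0, 0, 0, 0, 0, 0], [255, 0, 0, 0, 0, 0, 0], [255, 0, 0, 0, 0, 0, 0], [255, 0, 0, 0, 0, 0, 0]]])

```text
clock: 3.85
position: [415.7, -38.6, 22.2]
ee_rot: [0.813, -0.583, -0.001, 0.001]
contact_force: [-3.0, 1.1, 7.9]
gripper_width: 6.8
grasp_force: 58.7
```

Emit:
servo_tool(commands=[[[255, 0, 0, -0.01, 0, 0, 0], [255, 0, 0, -0.03, 0, 0, 0], [255, 0, 0, -0.03, 0, 0, 0], [255, 0, 0, -0.03, 0, 0, 0], [255, 0, 0, -0.02, 0, 0, 0], [255, 0, 0, 0, 0, 0, 0]]])

```text
clock: 4.35
position: [419.7, -37.7, 146.2]
ee_rot: [0.813, -0.582, 0.004, -0.004]
contact_force: [1.7, 0.2, -0.0]
gripper_width: 6.7
grasp_force: 58.7
```

```bash
python3 - <<'E'
from h import *
np.set_printoptions(precision=2,suppress=True)
delta((417.2,-40.3,21.3))
a=[]
for n in("top","scene","wrist"):
    d=cams.get_image(n);a.append(d["frame"]);
cv2.imwrite("pics/l1.png",np.hstack([cv2.resize(a[2][0:400,160:480],None,fx=1.2,fy=1.2),cv2.resize(a[1][150:320,240:400],None,fx=2.5,fy=2.824)]))
E
```

```text
t4.35 pos [419.7 -37.7 146.2] yaw -71.24 z [ 0.01  0.   -1.  ] j [ 0.3   0.12 -0.6   0.   -0.84  0.03] w6.7 F58.7 cf [ 1.7  0.2 -0. ]
tool delta mm [  1.5   4.5 124.9]
```

View pics/l1.png

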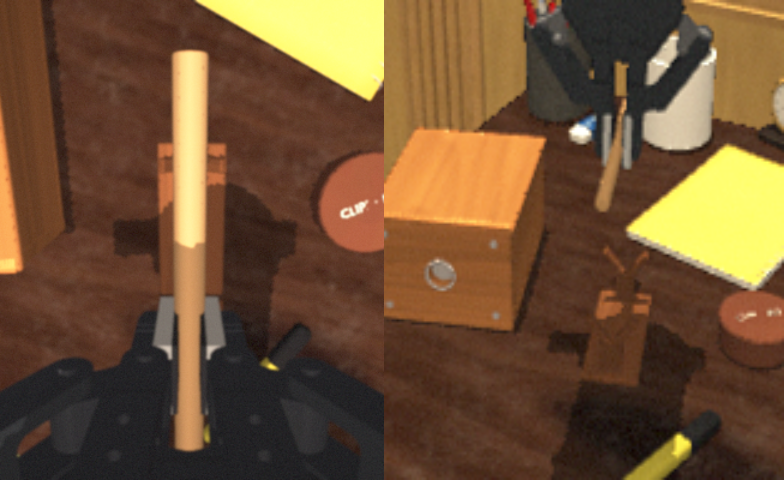

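The dowel is held level in the pads: wrist ends at about (318,371) and (319,47), near end at scene (328,223). Next I check its pitch and offset in the grip.

```bash
python3 - <<'E'
from h import *
from scipy.optimize import least_squares
np.set_printoptions(precision=2,suppress=True)
w=cams.get_image("wrist");s=cams.get_image("scene");st=arm.read_state()
R=Ro.from_quat(st["ee_rot"]).as_matrix();p=st["position"];print(p)
h=cv2.cvtColor(w["frame"],cv2.COLOR_BGR2HSV)
far=np.array([319.2,43.]);near=np.array([318.,374.])
def ends(v): # offset along, off z, pitch, yaw
    c=p+R@np.array([v[0],0,-18.7+v[1]]);d=R@np.array([np.cos(v[2]),v[3],np.sin(v[2])]);return c+85*d,c-85*d
f=lambda v:np.r_[proj(w,ends(v)[0])-far,proj(w,ends(v)[1]-R@np.array([0,0,0]))-near,proj(s,ends(v)[1])-[328.4,221],v[1]*.3]
r=least_squares(f,[0,0,0,0]);print(r.x,r.fun,ends(r.x))
hole=np.array([552,11,42.]);a=np.radians(19.5);lx=np.array([-np.sin(a),np.cos(a),0])
delta(hole+lx*110-[0,0,-60]);print(hole+lx*110, hole+lx*69)
E
```

```text
[415.75 -38.43 140.6 ]
[  8.15 -26.58  -0.61   0.01] [-0.54 -0.25 -2.83  0.27  1.94  6.23 -7.98] (array([ 440.19, -112.2 ,  234.75]), array([396.78,  19.95, 137.01]))
t4.60 pos [415.7 -38.4 140.6] yaw -71.31 z [-0. -0. -1.] j [ 0.3   0.13 -0.6  -0.   -0.84  0.03] w6.6 F58.7 cf [-0.7  0.  -0.5]
tool delta mm [-113.1 -143.5   38.2]
[515.28 114.69  42.  ] [528.97  76.04  42.  ]
```

```bash
python3 - <<'E'
from h import *
np.set_printoptions(precision=1,suppress=True)
w=cams.get_image("wrist");s=cams.get_image("scene");t=cams.get_image("top");st=arm.read_state()
R=Ro.from_quat(st["ee_rot"]).as_matrix();p=st["position"];print(p)
for pit in(-.6,-.3,-.15,0,.15):
    c=p+R@np.array([0,0,-18.7]);d=R@np.array([np.cos(pit),0,np.sin(pit)])
    print(pit,*[np.r_[proj(k,c+85*d),proj(k,c-85*d)] for k in(w,s,t)])
for k in (w,s):
    h=cv2.cvtColor(k["frame"],cv2.COLOR_BGR2HSV);m=cv2.inRange(h,(8,70,70),(22,220,255))
    roi=(285,20,345,395) if k is w else (322,160,345,232)
    b=big(m,roi)[:,0];print(b.min(0),b.max(0))
cv2.imwrite("pics/l2.png",np.hstack([cv2.resize(s["frame"][140:250,270:390],None,fx=3.6,fy=3.6),cv2.resize(t["frame"][215:325,215:325],None,fx=3.3,fy=3.6)]))
E
```

```text
[416.2 -38.3 140.8]
-0.6 [311.9 101.2 315.4 354.8] [340.7 161.7 329.6 242.5] [299.  246.8 224.1 277.5]
-0.3 [313.   55.5 315.2 403.2] [341.  170.5 328.9 234.5] [306.  245.2 215.2 279.9]
-0.15 [313.5  49.6 315.  428.8] [341.  175.7 328.7 229. ] [307.8 245.1 211.9 280.6]
0 [313.9  51.4 314.9 455.3] [340.9 181.4 328.8 222.6] [308.5 245.4 209.7 280.9]
0.15 [314.2  58.6 314.7 482.5] [340.6 187.3 329.  215.6] [308.1 246.  208.5 280.9]
[285  20] [344 376]
[322 173] [344 231]
```

View pics/l2.png

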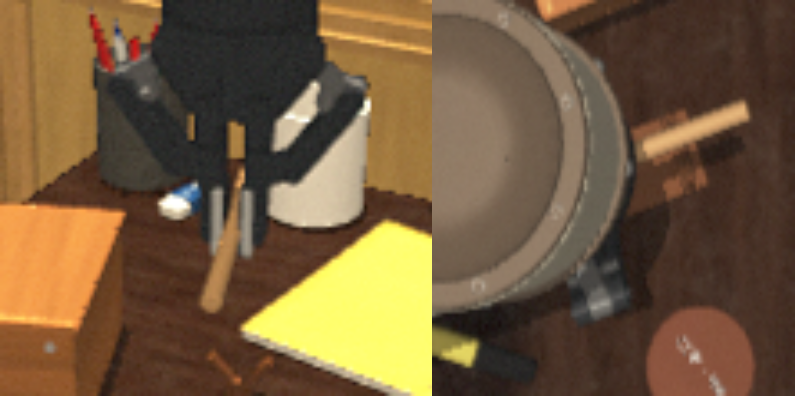

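The dowel is level: its near end at scene (329,224) matches the level prediction, and it sits about 3 mm forward in the grip. Moving to the stand-off behind the hole.

Emit:
servo_tool(commands=[[[255, -0.02, -0.024, 0, 0, 0, -1.3], [255, -0.02, -0.024, 0, 0, 0, 0], [255, -0.02, -0.024, 0, 0, 0, 0], [255, -0.02, -0.024, 0, 0, 0, 0], [255, -0.02, -0.024, 0, 0, 0, 0], [255, -0.021, -0.022, 0, 0, 0, 0], [255, 0, 0, 0, 0, 0, 0], [255, 0, 0, 0, 0, 0, 0]]])

```text
clock: 5.42
position: [509.5, 124.9, 140.5]
ee_rot: [0.82, -0.573, -0.001, 0.001]
contact_force: [-1.2, 1.1, 0.1]
gripper_width: 7.1
grasp_force: 58.7
```

```bash
python3 - <<'E'
from h import *
delta((511.6,121.9,23.3))
E
```

```text
t5.42 pos [509.5 124.9 140.5] yaw -69.88 z [-0.002 -0.001 -1.   ] j [ 0.55  0.3  -0.36 -0.   -0.9  -0.2 ] w7.1 F58.7 cf [-1.2  1.1  0.1]
tool delta mm [  3.5  -1.2 117.2]
```

Emit:
servo_tool(commands=[[[255, 0.003, -0.001, 0.03, 0, 0, 0], [255, 0, 0, 0.03, 0, 0, 0], [255, 0, 0, 0.03, 0, 0, 0], [255, 0, 0, 0.02, 0, 0, 0], [255, 0, 0, 0.007, 0, 0, 0], [255, 0, 0, 0, 0, 0, 0], [255, 0, 0, 0, 0, 0, 0]]])

```text
clock: 6.0
position: [511.6, 120.9, 25.3]
ee_rot: [0.819, -0.574, 0.0, 0.0]
contact_force: [0.4, 0.1, -1.0]
gripper_width: 6.8
grasp_force: 58.7
```

```bash
python3 - <<'E'
from h import *
np.set_printoptions(precision=1,suppress=True)
delta((511.6,121.9,23.3))
w=cams.get_image("wrist");s=cams.get_image("scene");t=cams.get_image("top");st=arm.read_state()
R=Ro.from_quat(st["ee_rot"]).as_matrix();g=st["position"]+R@[0,0,-18.7];d=R[:,0]
for k in (w,s,t): print("tip/tail/hole",proj(k,g+88*d),proj(k,g-82*d),proj(k,(552,11,42)))
cv2.imwrite("pics/a1.png",np.hstack([cv2.resize(s["frame"][200:320,195:305],None,fx=3.6,fy=3.6),cv2.resize(w["frame"][0:400,140:500],None,fx=1.08,fy=1.08)]))
E
```

```text
t6.00 pos [511.6 120.9  25.3] yaw -69.99 z [ 0. -0. -1.] j [ 0.5  0.5 -0.5  0.  -0.6 -0.2] w6.8 F58.7 cf [ 0.4  0.1 -1. ]
tool delta mm [-0.9 -0.4  2. ]
tip/tail/hole [312.3  42.5] [313.7 453.2] [313.9 -62.2]
tip/tail/hole [258.2 253.9] [227.7 315.1] [262.7 246.9]
tip/tail/hole [226.2 198.3] [141.4 230.2] [241.1 193.4]
```

View pics/a1.png

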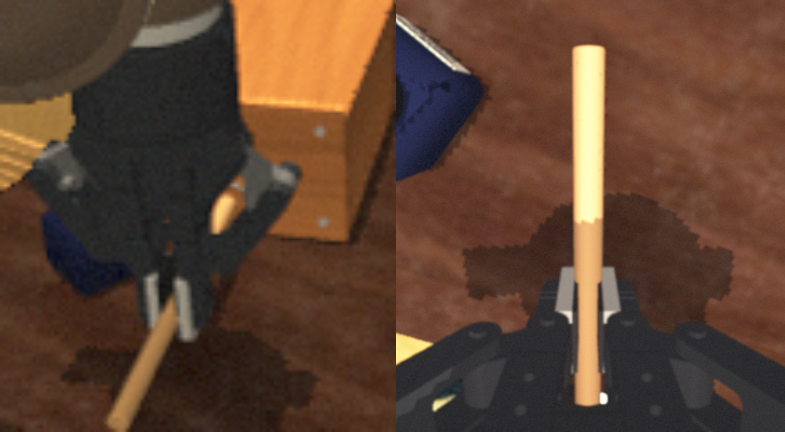

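The tip is at wrist (319,42), centred between the pads, and the tail at scene (228,316), which fits the kinematics. The axis lines up with the hole, so I lower 2 mm and ease in.

Emit:
servo_tool(commands=[[[255, 0.006, 0, 0.001, 0, 0, 0], [255, 0.006, 0, 0.001, 0, 0, 0], [255, 0.006, 0, 0, 0, 0, 0], [255, 0.006, 0, 0, 0, 0, 0], [255, 0.003, 0, 0, 0, 0, 0], [255, 0.003, 0, 0, 0, 0, 0], [255, 0.003, 0, 0, 0, 0, 0], [255, 0, 0, 0, 0, 0, 0]]])

```text
clock: 6.82
position: [522.8, 89.8, 22.8]
ee_rot: [0.819, -0.574, 0.0, 0.0]
contact_force: [0.7, -0.5, 0.0]
gripper_width: 6.8
grasp_force: 58.8
```

```bash
python3 - <<'E'
from h import *
delta((552-.342*88,11+.94*88,23.3))
E
```

```text
t6.82 pos [522.8  89.8  22.8] yaw -70.02 z [ 0.e+00 -1.e-04 -1.e+00] j [ 0.48  0.48 -0.47  0.   -0.62 -0.13] w6.8 F58.8 cf [ 0.7 -0.5  0. ]
tool delta mm [-4.  -0.5 -0.5]
```

Emit:
servo_tool(commands=[[[255, 0.003, 0, 0, 0, 0, 0], [255, 0.003, 0, 0, 0, 0, 0], [255, 0.002, 0, 0, 0, 0, 0], [255, 0.002, 0, 0, 0, 0, 0], [255, 0, 0, 0, 0, 0, 0], [255, 0, 0, 0, 0, 0, 0]]])

```text
clock: 7.32
position: [526.0, 81.2, 22.8]
ee_rot: [0.819, -0.573, -0.0, -0.0]
contact_force: [-2.0, 2.9, -0.2]
gripper_width: 6.7
grasp_force: 58.7
```

Emit:
servo_tool(commands=[[[255, 0.002, 0, 0, 0, 0, 0], [255, 0.0015, 0, 0, 0, 0, 0], [255, 0.0015, 0, 0, 0, 0, 0], [255, 0, 0, 0, 0, 0, 0], [255, 0, 0, 0, 0, 0, 0]]])

```text
clock: 7.73
position: [527.7, 76.6, 22.8]
ee_rot: [0.819, -0.573, -0.0, -0.0]
contact_force: [-1.4, 6.2, 1.0]
gripper_width: 6.7
grasp_force: 58.7
```

```bash
cat >dr.py <<'E'
from h import *
delta((552-.342*88,11+.94*88,23.3))
t=cams.get_image("top");h=cv2.cvtColor(t["frame"],cv2.COLOR_BGR2HSV)
b=big(cv2.inRange(h,(3,100,90),(20,255,255)),(222,120,400,235));x=b[:,0];print("box right extent",x.max(0),x.min(0),cv2.contourArea(b))
E
python3 dr.py
```

```text
t7.73 pos [527.7  76.6  22.8] yaw -69.98 z [ 1.e-04  4.e-04 -1.e+00] j [ 0.45  0.48 -0.46 -0.   -0.63 -0.1 ] w6.7 F58.7 cf [-1.4  6.2  1. ]
tool delta mm [-18.1  -0.4  -0.5]
box right extent [337 220] [222 133] 5890.0
```

Emit:
servo_tool(commands=[[[255, 0, 0, 0, 0, 0, 0], [255, 0, 0, 0, 0, 0, 0], [255, 0, 0, 0, 0, 0, 0], [255, 0, 0, 0, 0, 0, 0], [255, 0, 0, 0, 0, 0, 0], [255, 0, 0, 0, 0, 0, 0], [255, 0, 0, 0, 0, 0, 0], [255, 0, 0, 0, 0, 0, 0], [255, 0, 0, 0, 0, 0, 0], [255, 0, 0, 0, 0, 0, 0]]])

```text
clock: 8.62
position: [527.7, 76.6, 22.8]
ee_rot: [0.819, -0.573, -0.0, -0.0]
contact_force: [-2.0, 4.7, 0.2]
gripper_width: 6.4
grasp_force: 58.7
```

```bash
python3 dr.py
```

```text
t8.62 pos [527.7  76.6  22.8] yaw -69.97 z [ 1.e-04  4.e-04 -1.e+00] j [ 0.45  0.48 -0.46 -0.   -0.63 -0.1 ] w6.4 F58.7 cf [-2.   4.7  0.2]
tool delta mm [-18.1  -0.4  -0.5]
box right extent [357 220] [222 131] 6979.0
```

The drawer is coming out, so I ease the dowel back slowly.

Emit:
servo_tool(commands=[[[255, -0.001, 0, 0, 0, 0, 0], [255, -0.0015, 0, 0, 0, 0, 0], [255, -0.0015, 0, 0, 0, 0, 0], [255, -0.0015, 0, 0, 0, 0, 0], [255, -0.0015, 0, 0, 0, 0, 0], [255, -0.0015, 0, 0, 0, 0, 0], [255, -0.0015, 0, 0, 0, 0, 0], [255, -0.0015, 0, 0, 0, 0, 0], [255, -0.002, 0, 0, 0, 0, 0], [255, -0.002, 0, 0, 0, 0, 0]]])

```text
clock: 9.5
position: [522.3, 90.7, 22.8]
ee_rot: [0.819, -0.574, -0.0, 0.0]
contact_force: [-0.2, -1.2, -0.0]
gripper_width: 6.5
grasp_force: 58.7
```

Emit:
servo_tool(commands=[[[255, -0.003, 0, 0, 0, 0, 0], [255, -0.006, 0, 0, 0, 0, 0], [255, -0.006, 0, 0, 0, 0, 0], [255, -0.008, 0, 0, 0, 0, 0], [255, -0.008, 0, 0, 0, 0, 0], [255, -0.008, 0, 0, 0, 0, 0], [255, 0, 0, 0, 0, 0, 0]]])

```text
clock: 10.08
position: [508.7, 128.9, 22.9]
ee_rot: [0.82, -0.573, 0.0, -0.0]
contact_force: [0.5, 0.1, 1.0]
gripper_width: 6.7
grasp_force: 58.7
```

```bash
python3 dr.py
```

```text
t10.08 pos [508.7 128.9  22.9] yaw -69.87 z [ 3.e-04  2.e-04 -1.e+00] j [ 0.56  0.47 -0.48 -0.   -0.62 -0.21] w6.7 F58.7 cf [0.5 0.1 1. ]
tool delta mm [37.6 -0.2 -0.4]
box right extent [357 220] [227 131] 6894.0
```

```bash
python3 - <<'E'
from h import *
t=cams.get_image("top");s=cams.get_image("scene")
cv2.imwrite("pics/d1.png",np.hstack([cv2.resize(t["frame"][115:235,220:380],None,fx=4,fy=4,interpolation=cv2.INTER_CUBIC)]))
E
```

```text
(no output)
```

View pics/d1.png

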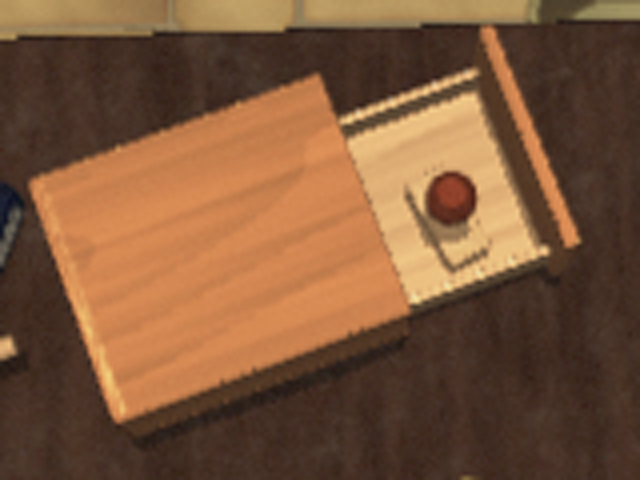

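The drawer is fully out, with a gap of about 77 mm. The stamp stands upright with its knob at about top pixel (332.6,164.4). The dowel goes back first.

```bash
python3 - <<'E'
from h import *
np.set_printoptions(precision=1,suppress=True)
t=cams.get_image("top")
c=lambda x,y:(190+x/3.4-.35,125+y/3.4-.35)
for z in(5,48):
  q=np.mean([onz(t,c(*v),z) for v in[(180,468),(348,410),(368,482),(205,540)]],0);print("rest mid",z,q,"along",(q-[417.2,-40.3,0])@[.316,-.949,0],"across",(q-[417.2,-40.3,0])@[.949,.316,0])
for z in(60,68):print("knob",onz(t,(332.3,164.1),z))
delta((415.7,-38.6,140))
E
```

```text
rest mid 5 [416.5 -42.3   5. ] along 1.6595533372219728 across -1.3095030157654426
rest mid 48 [415.7 -46.3  48. ] along 5.230862189516638 across -3.271351335309571
knob [ 602.6 -165.4   60. ]
knob [ 600.7 -165.1   68. ]
t10.28 pos [509.  127.4  22.8] yaw -69.98 z [-0. -0. -1.] j [ 0.6  0.5 -0.5  0.  -0.6 -0.2] w6.6 F58.7 cf [-0.3 -0.5 -1. ]
tool delta mm [ 124.   144.6 -117.2]
```

Emit:
servo_tool(commands=[[[255, 0, 0, -0.03, 0, 0, 0], [255, 0, 0, -0.03, 0, 0, 0], [255, 0, 0, -0.03, 0, 0, 0], [255, 0, 0, -0.025, 0, 0, 0], [255, 0, 0, 0, 0, 0, 1.5], [255, 0, 0, 0, 0, 0, 0]]])

```text
clock: 10.78
position: [509.9, 127.5, 139.7]
ee_rot: [0.811, -0.585, 0.001, -0.002]
contact_force: [-0.3, 0.7, 0.0]
gripper_width: 6.7
grasp_force: 58.7
```

```bash
python3 -c "
from h import *
delta((415.7,-38.6,110))"
```

```text
t10.78 pos [509.9 127.5 139.7] yaw -71.56 z [ 0.0036  0.0023 -1.    ] j [ 0.55  0.3  -0.37 -0.   -0.9  -0.23] w6.7 F58.7 cf [-0.3  0.7  0. ]
tool delta mm [127.8 142.1  29. ]
```

Emit:
servo_tool(commands=[[[255, 0.021, 0.0235, 0, 0, 0, 0], [255, 0.021, 0.0235, 0, 0, 0, 0], [255, 0.021, 0.0235, 0, 0, 0, 0], [255, 0.021, 0.0235, 0, 0, 0, 0], [255, 0.021, 0.0235, 0, 0, 0, 0], [255, 0.021, 0.0235, 0, 0, 0, 0], [255, 0, 0, 0, 0, 0, 0], [255, 0, 0, 0, 0, 0, 0]]])

```text
clock: 11.45
position: [413.8, -38.3, 137.0]
ee_rot: [0.811, -0.585, -0.001, 0.001]
contact_force: [0.5, -0.6, -0.5]
gripper_width: 6.8
grasp_force: 58.7
```

```bash
python3 -c "
from h import *
delta((416,-39.5,24))"
```

```text
t11.45 pos [413.8 -38.3 137. ] yaw -71.63 z [-2.1e-03 -4.0e-04 -1.0e+00] j [ 0.3   0.13 -0.61 -0.   -0.83  0.02] w6.8 F58.7 cf [ 0.5 -0.6 -0.5]
tool delta mm [  1.8  -2.  113. ]
```

Emit:
servo_tool(commands=[[[255, 0.002, -0.002, 0.03, 0, 0, 0], [255, 0, 0, 0.03, 0, 0, 0], [255, 0, 0, 0.025, 0, 0, 0], [255, 0, 0, 0.015, 0, 0, 0], [255, 0, 0, 0.008, 0, 0, 0], [255, 0, 0, 0.004, 0, 0, 0], [255, 0, 0, 0, 0, 0, 0], [255, 0, 0, 0, 0, 0, 0]]])

```text
clock: 12.12
position: [418.7, -37.7, 26.2]
ee_rot: [0.812, -0.584, 0.0, -0.0]
contact_force: [-0.7, -0.7, -0.5]
gripper_width: 6.6
grasp_force: 59.0
```

```bash
python3 -c "
from h import *
delta((415.7,-38.6,22.5))"
```

```text
t12.12 pos [418.7 -37.7  26.2] yaw -71.44 z [ 1.1e-03  2.0e-04 -1.0e+00] j [ 0.3   0.34 -0.73  0.   -0.5   0.02] w6.6 F59.0 cf [-0.7 -0.7 -0.5]
tool delta mm [-0.1  3.1  3.7]
```

Emit:
servo_tool(commands=[[[255, 0, 0.002, 0.0015, 0, 0, 0], [255, 0, 0, 0.0015, 0, 0, 0], [255, 0, 0, 0, 0, 0, 0], [180, 0, 0, 0, 0, 0, 0], [120, 0, 0, 0, 0, 0, 0], [60, 0, 0, 0, 0, 0, 0], [0, 0, 0, 0, 0, 0, 0], [0, 0, 0, 0, 0, 0, 0], [0, 0, 0, 0, 0, 0, 0]]])

```text
clock: 12.87
position: [416.1, -38.8, 22.8]
ee_rot: [0.812, -0.584, 0.0, -0.0]
contact_force: [-0.3, -0.1, -0.2]
gripper_width: 78.1
grasp_force: 0.0
```

Emit:
servo_tool(commands=[[[0, 0, 0, -0.02, 0, 0, 0], [0, 0, 0, -0.03, 0, 0, 0], [0, 0, 0, -0.03, 0, 0, 0], [0, 0, 0, -0.03, 0, 0, 0], [0, 0, 0, -0.03, 0, 0, 0], [0, 0, 0, 0, 0, 0, 0], [0, 0, 0, 0, 0, 0, 0]]])

```text
clock: 13.45
position: [416.9, -38.4, 164.3]
ee_rot: [0.812, -0.584, 0.001, -0.002]
contact_force: [0.5, 0.2, -0.5]
gripper_width: 85.7
grasp_force: 0.0
```

```bash
python3 - <<'E'
from h import *
np.set_printoptions(precision=1,suppress=True)
delta((601.7,-165.2,163))
w=cams.get_image("wrist");h=cv2.cvtColor(w["frame"],cv2.COLOR_BGR2HSV)
b=big(cv2.inRange(h,(10,60,170),(25,200,255)),(280,20,370,395));r=cv2.minAreaRect(b);print(r);print([onz(w,c,40) for c in cv2.boxPoints(r)],onz(w,r[0],40))
E
```

```text
t13.45 pos [416.9 -38.4 164.3] yaw -71.50 z [ 0.  0. -1.] j [ 0.3  0.1 -0.6 -0.  -0.9  0. ] w85.7 F0.0 cf [ 0.5  0.2 -0.5]
tool delta mm [ 178.9 -135.     2. ]
((319.5, 180.0), (218.0, 51.0), 90.0)
[array([ 460.4, -117. ,   40. ]), array([ 426.5, -128.4,   40. ]), array([368.7,  32.7,  40. ]), array([409. ,  46.3,  40. ])] [418.5 -48.7  40. ]
```

Emit:
servo_tool(commands=[[[110, 0.0256, -0.0193, 0, 0, 0, 0], [110, 0.0256, -0.0193, 0, 0, 0, 0], [110, 0.0256, -0.0193, 0, 0, 0, 0], [110, 0.0256, -0.0193, 0, 0, 0, 0], [110, 0.0256, -0.0193, 0, 0, 0, 0], [110, 0.0256, -0.0193, 0, 0, 0, 0], [110, 0.0256, -0.0193, 0, 0, 0, 0], [110, 0, 0, 0, 0, 0, 0], [110, 0, 0, 0, 0, 0, 0]]])

```text
clock: 14.25
position: [600.5, -166.5, 159.2]
ee_rot: [0.811, -0.585, -0.003, 0.001]
contact_force: [-0.7, 0.3, -0.5]
gripper_width: 48.8
grasp_force: 0.0
```

```bash
python3 - <<'E'
from h import *
np.set_printoptions(precision=1,suppress=True)
w=cams.get_image("wrist");t=cams.get_image("top");delta((601.7,-165.2,45.5))
h=cv2.cvtColor(w["frame"],cv2.COLOR_BGR2HSV)
m=cv2.inRange(h,(0,130,40),(7,255,255))|cv2.inRange(h,(172,130,40),(180,255,255))
b=big(m,(150,0,500,330));r=cv2.minAreaRect(b);print("knob",r,onz(w,r[0],66))
h=cv2.cvtColor(t["frame"],cv2.COLOR_BGR2HSV)
dw=big(cv2.inRange(h,(8,60,150),(25,200,255)),(215,240,320,290))
r=cv2.minAreaRect(dw);print("dowel",r,"mid",onz(t,r[0],40))
cv2.imwrite("pics/k1.png",np.hstack([w["frame"][:,150:500],cv2.resize(t["frame"][225:325,200:300],None,fx=4,fy=4)]))
E
```

```text
t14.35 pos [ 599.6 -165.5  160.7] yaw -71.51 z [-0.  0. -1.] j [-0.   0.4 -0.1 -0.  -1.   0.3] w48.3 F0.0 cf [ 0.  -0.4  0.5]
tool delta mm [  0.6  -2.5 115.2]
knob ((315.2500305175781, 205.25001525878906), (33.23401641845703, 33.941123962402344), 45.0) [ 600.6 -165.8   66. ]
dowel ((288.02264404296875, 256.5633544921875), (5.246847152709961, 47.82703399658203), 70.34617614746094) mid [429.7 -78.4  40. ]
```

Emit:
servo_tool(commands=[[[110, 0, -0.001, 0.03, 0, 0, 0], [110, 0, 0, 0.03, 0, 0, 0], [110, 0, 0, 0.025, 0, 0, 0], [110, 0, 0, 0.02, 0, 0, 0], [110, 0, 0, 0.008, 0, 0, 0], [110, 0, 0, 0, 0, 0, 0], [255, 0, 0, 0, 0, 0, 0], [255, 0, 0, 0, 0, 0, 0], [255, 0, 0, 0, 0, 0, 0], [255, 0, 0, 0, 0, 0, 0]]])

```text
clock: 15.18
position: [603.0, -165.5, 51.8]
ee_rot: [0.812, -0.584, 0.001, -0.001]
contact_force: [-0.4, -0.5, 3.2]
gripper_width: 21.8
grasp_force: 58.8
```

Emit:
servo_tool(commands=[[[255, 0, 0, 0, 0, 0, 0], [255, 0, 0, 0, 0, 0, 0]]])

```text
clock: 15.35
position: [603.0, -165.7, 51.7]
ee_rot: [0.812, -0.584, 0.001, -0.001]
contact_force: [-1.2, 0.8, 5.8]
gripper_width: 21.9
grasp_force: 59.1
```

Emit:
servo_tool(commands=[[[255, 0, 0, -0.01, 0, 0, 0], [255, 0, 0, -0.02, 0, 0, 0], [255, 0, 0, -0.03, 0, 0, 0], [255, 0, 0, -0.03, 0, 0, 0], [255, 0, 0, -0.02, 0, 0, 0], [255, 0, 0, 0, 0, 0, 0], [255, 0, 0, 0, 0, 0, 0]]])

```text
clock: 15.93
position: [602.5, -165.4, 161.6]
ee_rot: [0.812, -0.584, 0.001, -0.001]
contact_force: [0.7, 0.0, -0.8]
gripper_width: 21.8
grasp_force: 58.9
```

```bash
python3 - <<'E'
from h import *
np.set_printoptions(precision=1,suppress=True)
delta((390.6,-253.3,160))
t=cams.get_image("top");s=cams.get_image("scene");w=cams.get_image("wrist")
cv2.imwrite("pics/g1.png",np.hstack([cv2.resize(s["frame"][150:290,210:350],(400,400)),cv2.resize(w["frame"][50:400,140:490],(400,400))]))
E
```

```text
t15.93 pos [ 602.5 -165.4  161.6] yaw -71.50 z [ 0.  0. -1.] j [-0.   0.4 -0.1 -0.  -1.   0.3] w21.8 F58.9 cf [ 0.7  0.  -0.8]
tool delta mm [ 16.2 228.9   0.8]
```

View pics/g1.png

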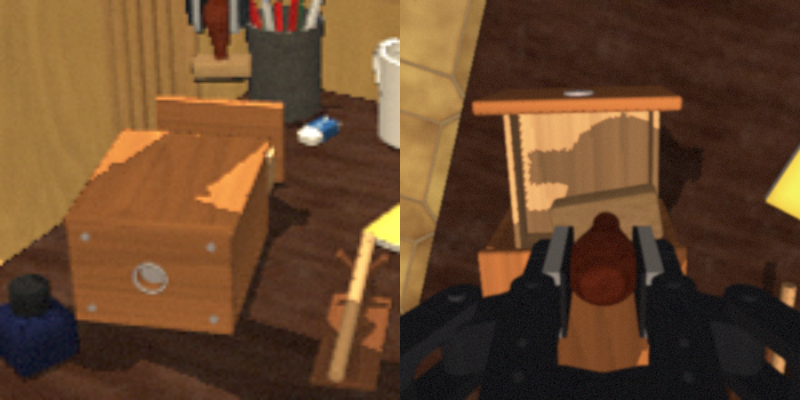

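The stamp hangs upright with its foot level, and the dowel lies across both forks. The catch plate is back behind the hole. Carrying the stamp to the notebook.

Emit:
servo_tool(commands=[[[255, 0.002, 0.02, 0, 0, 0, 0], [255, 0.002, 0.027, 0, 0, 0, 0], [255, 0.002, 0.027, 0, 0, 0, 0], [255, 0.002, 0.027, 0, 0, 0, 0], [255, 0.002, 0.027, 0, 0, 0, 0], [255, 0.002, 0.027, 0, 0, 0, 0], [255, 0.002, 0.027, 0, 0, 0, 0], [255, 0.002, 0.027, 0, 0, 0, 0], [255, 0, 0.02, 0, 0, 0, 0], [255, 0, 0, 0, 0, 0, 0]]])

```text
clock: 16.92
position: [385.4, -253.4, 158.5]
ee_rot: [0.811, -0.585, -0.003, 0.001]
contact_force: [-0.9, 1.0, -1.0]
gripper_width: 21.9
grasp_force: 59.0
```

Emit:
servo_tool(commands=[[[255, 0, 0, 0.025, 0, 0, 0], [255, 0, 0, 0.025, 0, 0, 0], [255, 0, 0, 0.025, 0, 0, 0], [255, 0, 0, 0.015, 0, 0, 0], [255, 0, 0, 0.007, 0, 0, 0], [255, 0, 0, 0.004, 0, 0, 0], [255, 0, 0, 0.002, 0, 0, 0], [255, 0, 0, 0, 0, 0, 0], [255, 0, 0, 0, 0, 0, 0]]])

```text
clock: 17.67
position: [390.7, -253.5, 57.5]
ee_rot: [0.812, -0.584, 0.001, -0.0]
contact_force: [0.3, 0.2, -0.1]
gripper_width: 21.5
grasp_force: 59.0
```

```bash
python3 -c "
from h import *
delta((390.6,-253.3,51.7))"
```

```text
t17.67 pos [ 390.7 -253.5   57.5] yaw -71.47 z [ 1.6e-03 -6.0e-04 -1.0e+00] j [-0.23  0.34 -0.6   0.   -0.64  0.55] w21.5 F59.0 cf [ 0.3  0.2 -0.1]
tool delta mm [-0.2  0.   5.8]
```

Emit:
servo_tool(commands=[[[255, 0, 0, 0.0015, 0, 0, 0], [255, 0, 0, 0.0015, 0, 0, 0], [255, 0, 0, 0.001, 0, 0, 0], [255, 0, 0, 0, 0, 0, 0], [255, 0, 0, 0, 0, 0, 0]]])

```text
clock: 18.08
position: [389.9, -253.4, 52.9]
ee_rot: [0.812, -0.584, 0.0, -0.0]
contact_force: [-0.3, -0.2, -1.2]
gripper_width: 21.9
grasp_force: 59.0
```

Emit:
servo_tool(commands=[[[255, 0, 0, 0.001, 0, 0, 0], [255, 0, 0, 0, 0, 0, 0], [255, 0, 0, 0, 0, 0, 0]]])

```text
clock: 18.33
position: [389.9, -253.3, 51.8]
ee_rot: [0.812, -0.584, -0.0, 0.0]
contact_force: [-0.2, 0.7, -0.1]
gripper_width: 21.9
grasp_force: 59.0
```

Emit:
servo_tool(commands=[[[255, 0, 0, 0.001, 0, 0, 0], [255, 0, 0, 0, 0, 0, 0]]])

```text
clock: 18.5
position: [389.8, -253.3, 50.7]
ee_rot: [0.812, -0.584, -0.0, 0.0]
contact_force: [-0.0, 0.5, -1.8]
gripper_width: 21.7
grasp_force: 59.0
```

Emit:
servo_tool(commands=[[[255, 0, 0, 0.001, 0, 0, 0], [255, 0, 0, 0, 0, 0, 0]]])

```text
clock: 18.67
position: [389.8, -253.3, 49.7]
ee_rot: [0.812, -0.584, -0.0, 0.0]
contact_force: [-0.0, 0.6, -0.7]
gripper_width: 22.1
grasp_force: 59.0
```

Emit:
servo_tool(commands=[[[255, 0, 0, 0.001, 0, 0, 0], [255, 0, 0, 0, 0, 0, 0]]])

```text
clock: 18.83
position: [389.8, -253.3, 48.7]
ee_rot: [0.812, -0.584, -0.0, 0.0]
contact_force: [-0.1, -0.8, -0.7]
gripper_width: 21.9
grasp_force: 59.0
```

Emit:
servo_tool(commands=[[[255, 0, 0, 0.001, 0, 0, 0], [255, 0, 0, 0, 0, 0, 0]]])

```text
clock: 19.0
position: [390.0, -253.5, 48.2]
ee_rot: [0.812, -0.584, 0.0, 0.0]
contact_force: [-0.5, -0.2, 2.0]
gripper_width: 22.1
grasp_force: 59.3
```

```bash
python3 - <<'E'
from h import *
np.set_printoptions(precision=1,suppress=True)
s=cams.get_image("scene");t=cams.get_image("top");delta((390,-253,48))
print("expected foot bottom centre px at z=11",proj(s,(390,-253.3,11)),"px per mm z",proj(s,(390,-253.3,21))-proj(s,(390,-253.3,11)))
h=cv2.cvtColor(s["frame"],cv2.COLOR_BGR2HSV)
u=proj(s,(390,-253.3,11)).round().astype(int)
for y in range(u[1]-14,u[1]+16):print(y,*[tuple(int(v) for v in h[y,x]) for x in(u[0]-4,u[0],u[0]+4)])
E
```

```text
t19.10 pos [ 390.  -253.5   48.2] yaw -71.47 z [ 0. -0. -1.] j [-0.2  0.3 -0.6  0.  -0.6  0.6] w22.0 F59.3 cf [-0.9  0.2  3.3]
tool delta mm [-0.5 -0.1  0.2]
expected foot bottom centre px at z=11 [383.2 222.5] px per mm z [ 0.3 -3.6]
209 (24, 180, 219) (7, 193, 90) (15, 183, 117)
210 (30, 139, 255) (5, 193, 86) (19, 191, 131)
211 (30, 134, 255) (6, 214, 88) (22, 191, 214)
212 (30, 135, 255) (8, 229, 90) (26, 180, 251)
213 (30, 142, 255) (8, 199, 96) (26, 173, 254)
214 (30, 143, 255) (5, 197, 92) (30, 146, 255)
215 (30, 151, 255) (6, 187, 90) (30, 155, 255)
216 (14, 135, 178) (7, 201, 90) (14, 136, 175)
217 (16, 139, 187) (8, 207, 101) (16, 140, 188)
218 (16, 141, 188) (13, 164, 129) (16, 136, 195)
219 (15, 138, 191) (16, 137, 194) (15, 146, 189)
220 (17, 140, 195) (16, 136, 191) (16, 141, 185)
221 (17, 142, 176) (17, 146, 176) (16, 143, 176)
222 (17, 145, 171) (16, 144, 165) (16, 143, 168)
223 (17, 140, 170) (17, 139, 163) (16, 135, 160)
224 (16, 140, 148) (15, 134, 147) (15, 116, 108)
225 (21, 163, 100) (22, 174, 98) (22, 165, 99)
226 (23, 177, 235) (23, 184, 231) (23, 180, 235)
227 (23, 180, 228) (23, 180, 225) (23, 179, 228)
228 (23, 175, 226) (23, 177, 223) (23, 174, 227)
229 (23, 174, 226) (23, 181, 224) (23, 182, 223)
230 (23, 183, 222) (23, 180, 222) (23, 178, 225)
231 (23, 178, 224) (23, 178, 224) (23, 181, 224)
232 (23, 181, 224) (23, 183, 221) (23, 181, 222)
233 (23, 180, 224) (23, 182, 223) (23, 178, 225)
234 (23, 178, 224) (23, 180, 223) (23, 182, 223)
235 (23, 178, 224) (23, 175, 226) (23, 178, 223)
236 (23, 181, 226) (23, 179, 224) (23, 178, 223)
237 (23, 178, 223) (23, 183, 224) (23, 182, 225)
238 (23, 175, 224) (23, 176, 226) (23, 178, 225)
```

Contact is made with 3 N upward. Releasing and rising.

Emit:
servo_tool(commands=[[[200, 0, 0, 0, 0, 0, 0], [160, 0, 0, 0, 0, 0, 0], [110, 0, 0, 0, 0, 0, 0], [90, 0, 0, 0, 0, 0, 0], [90, 0, 0, 0, 0, 0, 0], [90, 0, 0, -0.01, 0, 0, 0], [90, 0, 0, -0.03, 0, 0, 0], [90, 0, 0, -0.03, 0, 0, 0], [90, 0, 0, -0.03, 0, 0, 0], [90, 0, 0, -0.03, 0, 0, 0]]])

```text
clock: 19.93
position: [389.6, -253.2, 179.0]
ee_rot: [0.812, -0.584, -0.0, 0.0]
contact_force: [1.7, -0.3, 0.5]
gripper_width: 55.2
grasp_force: 0.0
```

Emit:
servo_tool(commands=[[[60, -0.035, 0, -0.01, 0, 0, 0], [60, -0.035, 0, -0.01, 0, 0, 0], [60, -0.035, 0, -0.01, 0, 0, 0], [60, -0.035, 0, 0, 0, 0, 0], [60, -0.035, 0, 0, 0, 0, 0], [60, -0.035, 0, 0, 0, 0, 0], [60, -0.035, 0, 0, 0, 0, 0], [60, -0.035, 0, 0, 0, 0, 0], [60, -0.035, 0, 0, 0, 0, 0], [60, 0, 0, 0, 0, 0, 0]]])

```text
clock: 20.77
position: [288.8, 50.3, 208.3]
ee_rot: [0.815, -0.579, 0.0, -0.002]
contact_force: [0.1, 0.2, 0.1]
gripper_width: 65.1
grasp_force: 0.0
```

Emit:
servo_tool(commands=[[[60, -0.035, 0, 0, 0, 0, 0], [60, -0.035, 0, 0, 0, 0, 0], [60, -0.035, 0, 0, 0, 0, 0], [60, -0.035, 0, 0, 0, 0, 0], [60, -0.035, 0, 0, 0, 0, 0], [60, -0.035, 0, 0, 0, 0, 0], [60, 0, 0, 0, 0, 0, 0], [60, 0, 0, 0, 0, 0, 0]]])

```text
clock: 21.43
position: [222.7, 245.5, 207.5]
ee_rot: [0.812, -0.583, 0.0, 0.001]
contact_force: [0.8, -0.3, 0.0]
gripper_width: 65.1
grasp_force: 0.0
```

```bash
python3 - <<'E'
from h import *
np.set_printoptions(precision=1,suppress=True)
t=cams.get_image("top");s=cams.get_image("scene");delta((390,-253,48))
h=cv2.cvtColor(t["frame"],cv2.COLOR_BGR2HSV)
r=cv2.minAreaRect(big(cv2.inRange(h,(8,60,150),(25,200,255)),(215,240,320,290)));print("dowel",r,onz(t,r[0],40))
m=cv2.inRange(h,(0,130,40),(9,255,255))|cv2.inRange(h,(172,130,40),(180,255,255))
r=cv2.minAreaRect(big(m,(335,235,425,310)));print("knob",r,onz(t,r[0],66))
hs=cv2.cvtColor(s["frame"],cv2.COLOR_BGR2HSV)
m=cv2.inRange(hs,(0,130,40),(9,255,255))|cv2.inRange(hs,(172,130,40),(180,255,255))
b=big(m,(350,170,420,240));r2=cv2.minAreaRect(b);print("knob scene",r2,"exp mid handle",proj(s,(390,-253.3,30)),proj(s,(390,-253.3,78)),b[:,0].min(0),b[:,0].max(0))
r=cv2.minAreaRect(big(cv2.inRange(h,(100,80,10),(130,255,255)),(190,150,230,190)));print("bottle",r[0])
b=big(cv2.inRange(h,(3,100,90),(20,255,255)),(222,120,400,235))[:,0];print("drawer ext",b.max(0))
E
```

```text
t21.53 pos [223.1 243.7 207.4] yaw -71.50 z [-0. -0. -1.] j [ 1.3 -0.1 -0.7 -0.  -1.  -1. ] w65.0 F0.0 cf [-0.1 -0.9  0.6]
tool delta mm [523.8  -0.8 159.9]
dowel ((267.9185485839844, 263.6719665527344), (5.381382465362549, 90.47447967529297), 70.34617614746094) [417.1 -40.4  40. ]
knob ((383.0, 277.0), (12.0, 12.0), 90.0) [ 388.8 -252.5   66. ]Traceback (most recent call last):
  File "<stdin>", line 10, in <module>
  File "h.py", line 16, in big
    c,_=cv2.findContours(z,cv2.RETR_EXTERNAL,cv2.CHAIN_APPROX_NONE); return max(c,key=cv2.contourArea)
                                                                            ~~~^^^^^^^^^^^^^^^^^^^^^^^
ValueError: max() iterable argument is empty
```

```bash
python3 -c "
from bench import ticket
print(ticket.job_done())"
```

```text
the job is handed in; nothing more can be done
None
```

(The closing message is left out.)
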